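Set the push-to-turn torque dial to the green index clip

ROBOT

A 6-joint arm with a two-finger parallel gripper is mounted at the origin on the work surface; the furniture and walls round the work are solid. World frame = base frame: x ahead of the robot, y to its left, z up, the work surface at z = 0. Lengths are in m, angles in rad, forces in N, time in s.
With the tool pointing down it reaches from about 0.3 to 0.875 m from the base axis. Payload 6.4 kg.
Tool frame: the origin (TCP) lies at the centre of the arm's flange, where the gripper is bolted on; the fingertips stand 173 mm ahead of it and the grasp point (between the pads) lies 155 mm ahead of it (ctrl.pinch_z is the distance from the TCP to the grasp point, in m); z points along the fingers, y is the direction in which the jaws open and shut (so a half turn about z gives the same grasp; the last joint's range is limited). The gripper opens to 85 mm and grips with 20 to 120 N. Pads are 22 mm wide; open, the fingers measure 114 mm over their backs; the gripper's body (76 mm by 85 mm) begins 54 mm behind the grasp point. The pads swing forward as they close: fully open they stand 13 mm farther back than shut.
Start: joints at [-1.342, 0.181, 1.607, -0, 1.354, -0.206], TCP at [0.242, -0.522, 0.405] pointing down, gripper open.
Joint ranges: [-2.99, 2.99], [-0.89, 2.07], [0.3, 2.58], [-1.14, 4.28], [0, 2.63], [-3.12, 3.12]. Speed limits (rad/s): [2.57, 2.57, 3.01, 3.14, 3.14, 3.14].

INTERFACE

Orientations are given as a unit quaternion [w, x, y, z].
In Python, from bench import ctrl gives the robot as it stands.
- The arm moves only by the tool drive_tool, never from a script. Its argument "commands" is a list that holds one entry, the list of rows, each a list of 7 numbers: the shift along the tool's x, y, z in units of 50 mm (1.0 is 50 mm), then the turn, a rotation vector about the tool's x, y, z in units of 8 degrees (1.0 is 8 degrees), then the closure in counts, from 0 (fully open) to 255 (shut). A call has 1 to 10 rows; each row shifts and turns the commanded pose from where the row before left it, along the tool's axes as they then stand; what a row does not reach is not made up. A row lasts 1/10 s, in which the tool goes at most 50 mm and 8.59 degrees, less where a joint would pass 70% of its speed; a pose out of reach is approached as far as the arm can. A call is refused whole if a number of a shift passes 1 or a number of a turn 1, either way. A call with a gripper value outside its range is refused whole. The fingers move at their own pace and stop on an object; the grip force is fixed at half the most. Time passes only in rows, so rows that do not move let the fingers close. It gives the time, the measured TCP pose, the force and the opening at its end, in the units of the state.
- ctrl.get_obs(): the state, without advancing time (a new reading comes with each control period).
- ctrl.camera(name): name is "side" or "top"; returns a dict with "pixels" (400x640x3 uint8, red, green, blue), "depth" (400x640 float32, m along the optical axis (not along the pixel's ray), 0 where there is no reading), "intrinsics" (3x3 intrinsics, pixels), "R" (3x3) and "t" (3): a world point X has camera coordinates R X + t. Camera axes: x right, y down, z forward; pixel columns grow to the right and rows downward; lengths in m; the calibration is good to about 2 mm. A picture is of the moment at which its call begins.
- ctrl.hand_in(): hands the job in, once; it reports no verdict.
The state is a dict: "time_s": time; "q": joint angles; "dq": joint speeds; "joint_efforts": joint torques, N m; "eef_pos": TCP position; "eef_rot": TCP orientation; "wrist_force": force on the tool from outside, world axes, zero at the start; "torque": the same for the moment, N m; "opening": opening from 0.0 (shut) to 1.0 (fully open).
Only numpy, scipy, OpenCV 4.12 (cv2) and the standard library are available. Lean on these libraries where they do the work, as an engineer would, in place of code of your own. Each camera call takes 0.05 s, during which the arm holds its last target. There are 200 camera calls.

TASK

Set the torque dial of the cap-tightening station for the next batch: press the black dial down just firmly enough that its brake lets go (it binds again when pressed hard), and, keeping it so, swing it round until the white line on it points squarely at the green clip on the rim (not the orange one). Then let the dial spring back up so that it is locked there, with the bottles and other things around the station left standing where they are.

Things in the scene. Friction and masses are not known exactly. Their poses are not given: they have to be found in the camera images.
- station: fixed grey station: housing 205 x 205 x 46 mm that carries the dial; beyond its +x side a lower block with a nest and a blue cap (160 mm from the dial's axis, top 62 mm above the table). Origin on the table on the dial's axis, z up. An aluminium rim with ticks (outer radius 97 mm, top 60 mm above the table) surrounds the dial
- dial: black push-to-turn dial, 152 mm across, upright axis, no end stops; turns either way. Origin on the axis at table height. A spring holds it up against a friction brake: at rest it takes over 40 N at the post to turn it. Let go, it springs up and is locked at that angle. A fingertip pressing on the face carries the dial round with it; the post stops it from slipping far
- dial_centre (a point): centre of the dial's face, on its axis, 70 mm above the table at rest. Pressed anywhere on the face, the dial sinks straight down without tilting: it starts to sink at about 10 N, turns freely while pressed 0.5 to 1.8 mm down (11 to 15 N), and 2 mm down (from about 16 N) it meets a stop on which it rubs and soon binds fast again when pressed harder
- dial_mark (a point): point on the dial's face at the white line, 70 mm from the axis (the line runs radially from 57 to 76 mm); it turns and sinks with the dial
- post_top (a point): centre of the flat top of the grey finger post on the dial: 18 mm in diameter, 30 mm tall, upright, 45 mm from the axis in the same direction as the white line
- index_mark (a point): the point 70 mm from the dial's axis and 70 mm above the table, just inward of the green index clip: dial_mark lies here when the dial is set right. The clip itself is fixed on the rim, 12 mm wide, 81 to 101 mm from the axis, with its top 73 mm above the table. A like clip in orange is not to be used
- bottle_a: blue bottle standing beside the station, 63 mm in diameter, 175 mm tall, loose; origin at the centre of its underside
- bottle_b: blue bottle standing on the other side of the station, 63 mm in diameter, 175 mm tall, loose; origin at the centre of its underside
- cartridge: cream filter cartridge standing beside the station, 45 mm in diameter, 72 mm tall, loose; origin at the centre of its underside
- tape_measure: yellow pocket tape measure, 41 x 80 x 65 mm, standing beside the station, loose; origin at the centre of its underside

How it is judged:
By the outcome, as a careful person would: the job done as asked, in the order asked, and still so for the second after the job is handed in, with the robot touching nothing.
It also fails if it takes over 64 s, if anything falls off the work surface, if the arm or the gripper's body presses on something with over 40 N, if the wrist force passes 120 N, or if a joint passes its speed limit or range.

## Working session

There is one attempt and no reset: what is moved stays moved. The work goes in short steps, Python scripts to look and compute and a tool call to move; the robot and the scene stay as the last step left them, time stands still between calls to the robot, and variables do not carry over. Pictures are saved under pics/ and viewed, about 8 in all and at most 12, crops included, and the job is handed in when it is done.

Besides the shell and the picture viewer there is one more tool, called as a command line: name --argument value ..., lists and objects as JSON in quotes. drive_tool: Moves the arm, as the interface text tells. Its arguments: {"type":"object","properties":{"commands":{"type":"array","items":{"type":"array","items":{"type":"array","items":{"type":"number"}}}}},"required":["commands"]}

```bash
mkdir -p pics; ls
python3 - <<'E'
from bench import ctrl
import cv2
for n in("top","side"):
    c=ctrl.camera(n); cv2.imwrite(f"pics/{n}0.png",c["pixels"][:,:,::-1]); print(n,c["intrinsics"].tolist(),c["R"].round(4).tolist(),c["t"])
print(ctrl.get_obs())
E
```

```text
pics
top [[443.485399107795, 0.0, 324.0166257822691], [0.0, 443.485399107795, 201.7410930814646], [0.0, 0.0, 1.0]] [[0.0017, -0.9996, -0.0266], [-0.9938, 0.0013, -0.1109], [0.1109, 0.0266, -0.9935]] [0.16823822 0.60530006 1.10623029]
side [[481.2008043395754, 0.0, 313.0867855366998], [0.0, 481.2008043395754, 203.42637361862282], [0.0, 0.0, 1.0]] [[-0.9893, -0.1451, -0.0127], [-0.0883, 0.6668, -0.74], [0.1158, -0.731, -0.6725]] [0.61291564 0.01291792 1.47103468]
{'time_s': 0.1, 'q': array([-1.34229341e+00,  1.81506970e-01,  1.60790176e+00, -6.19979829e-07,
        1.35382898e+00, -2.06271305e-01]), 'dq': array([ 0.00117314, -0.00199611, -0.0028896 ,  0.00018251,  0.00096344,
        0.00072978]), 'joint_efforts': array([ 1.61620446e-04, -4.45876336e+01, -3.52236879e+01, -3.61255225e-04,
        4.20495504e-03, -2.41981394e-05]), 'eef_pos': array([ 0.24217164, -0.52126555,  0.40385443]), 'eef_rot': array([-8.22470003e-04,  9.76463983e-01,  2.15678961e-01, -9.44547888e-06]), 'wrist_force': array([-0.41394449,  0.7034657 ,  1.04156913]), 'torque': array([ 0.02782661, -0.04005174, -0.00106032]), 'opening': 1.0016564524300946}
```

View pics/top0.png

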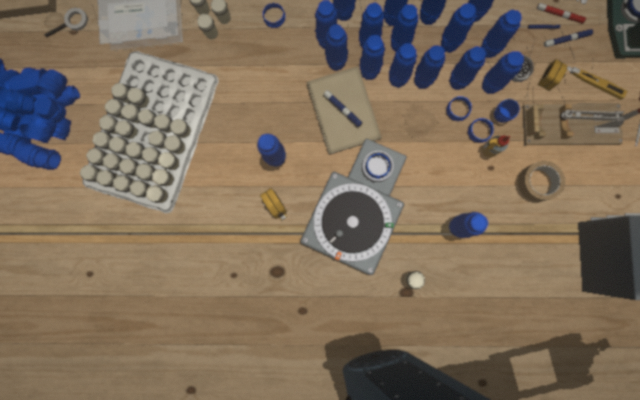

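View pics/side0.png

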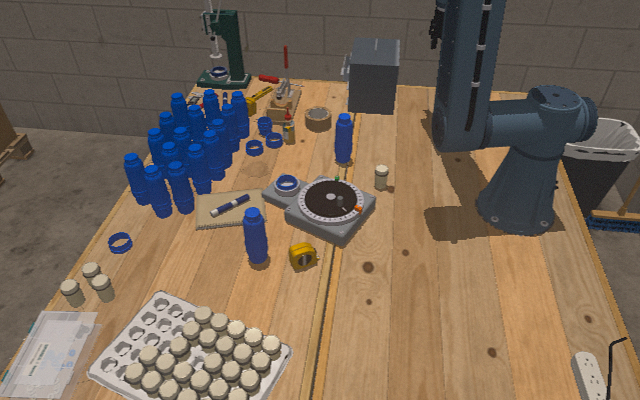

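The top view shows the dial at about (353,222), the post at (339,234), the orange clip at (338,255) and the green clip at (389,225). In the side view the dial is at (331,199), with the green clip near (337,179). Next I measure these.

```bash
cat > h.py <<'E'
from bench import ctrl
import numpy as np, cv2
def ray(c,uv,z):
    K,R,t=c["intrinsics"],c["R"],c["t"]
    d=R.T@np.linalg.solve(K,[uv[0],uv[1],1]); o=-R.T@t
    return o+d*(z-o[2])/d[2]
def proj(c,X):
    p=c["intrinsics"]@(c["R"]@X+c["t"]); return p[:2]/p[2]
def blobs(m,a=3):
    n,l,s,ce=cv2.connectedComponentsWithStats(m.astype(np.uint8))
    return [(s[i,4],ce[i]) for i in range(1,n) if s[i,4]>=a]
E
python3 - <<'E'
from h import *
box={"top":(290,165,420,290),"side":(255,160,390,250)}
for n in("top","side"):
    c=ctrl.camera(n);p=c["pixels"];h=cv2.cvtColor(p,cv2.COLOR_RGB2HSV)
    x0,y0,x1,y1=box[n]; M=np.zeros(p.shape[:2],bool);M[y0:y1,x0:x1]=1
    H,S,V=[h[...,i].astype(int) for i in range(3)]
    for nm,m,z in(("green",(H>40)&(H<85)&(S>90),.073),("orange",(H<15)&(S>150)&(V>130),.073),("black",(V<70)&(S<90),.07)):
        for a,ce in blobs(m&M): print(n,nm,a,ce.round(1),ray(c,ce,z).round(4))
    # dial outline
    m=((V<75)&(S<90)&M).astype(np.uint8)
    cs=max(cv2.findContours(m,0,cv2.CHAIN_APPROX_NONE)[0],key=cv2.contourArea)
    P=np.array([ray(c,q[0],.070)[:2] for q in cs]); print(n,"circle",cv2.minEnclosingCircle(P.astype(np.float32)), cv2.fitEllipse(P.astype(np.float32)))
    cv2.imwrite(f"pics/{n}1.png",cv2.resize(p[y0:y1,x0:x1,::-1],None,fx=5.5,fy=5.5,interpolation=cv2.INTER_CUBIC)[:600])
E
```

```text
top black 1139 [340.6 218.8] [0.5589 0.1261 0.07  ]
top black 4 [362.8 199.2] [0.6076 0.0708 0.07  ]
top black 4 [367.5 199. ] [0.6082 0.059  0.07  ]
top black 4 [371.  207.8] [0.5863 0.0505 0.07  ]
top black 5 [365.2 209.2] [0.5827 0.0649 0.07  ]
top black 4 [358.5 210.8] [0.5788 0.0816 0.07  ]
top black 7 [361.3 214.3] [0.57   0.0748 0.07  ]
top black 4 [368.8 219.2] [0.5576 0.0564 0.07  ]
top black 3 [364.  223.7] [0.5467 0.0682 0.07  ]
top black 9 [361.9 231.2] [0.528  0.0736 0.07  ]
top black 3 [368.3 231.7] [0.5269 0.0577 0.07  ]
top black 8 [359.9 248.1] [0.4864 0.0789 0.07  ]
top circle ((0.5514172911643982, 0.09720046073198318), 0.0742361843585968) ((0.5525424480438232, 0.09676840901374817), (0.14164601266384125, 0.14554718136787415), 134.22787475585938)
side green 14 [336.4 178.3] [0.544  0.0184 0.073 ]
side orange 19 [357.5 207. ] [0.47   0.1392 0.073 ]
side black 5 [384.8 174.8] [ 0.398  -0.0215  0.07  ]
side black 1286 [329.9 198.3] [0.5528 0.1091 0.07  ]
side circle ((0.5504388213157654, 0.10735519975423813), 0.08057758212089539) ((0.5519356727600098, 0.1067187637090683), (0.1483319252729416, 0.1541944444179535), 175.8880615234375)
```

View pics/top1.png

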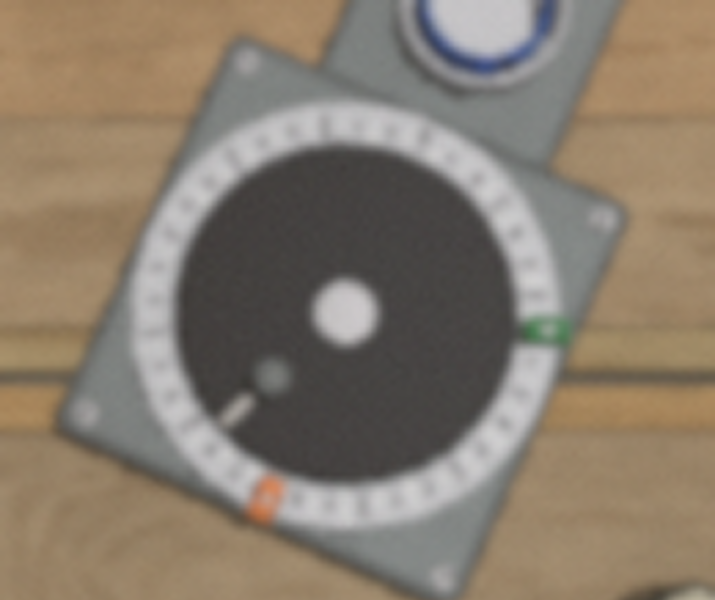

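View pics/side1.png

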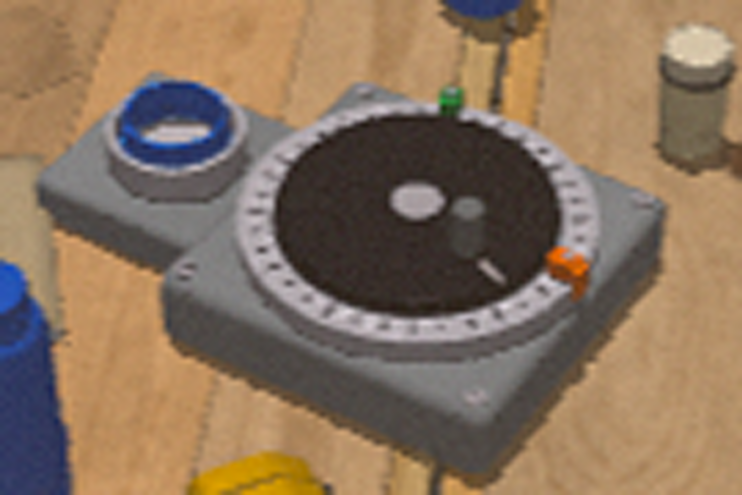

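The crops show the hub at (346,312), the white line at (237,410), the post top at (273,377) and the green clip at (547,330). The orange clip is at (266,498). Scale is 5.5×, with the crop starting at (290,165). Now I turn these into angles.

```bash
cat >> h.py <<'E'
def measure(show=True):
    c=ctrl.camera("top");p=c["pixels"];h=cv2.cvtColor(p,cv2.COLOR_RGB2HSV).astype(int)
    H,S,V=h[...,0],h[...,1],h[...,2]
    M=np.zeros(V.shape,bool);M[165:290,290:420]=1
    yy,xx=np.mgrid[:400,:640]
    hub=(V>150)&(S<60)&(np.hypot(xx-352.5,yy-221.3)<10)
    w=V*hub; hubc=np.array([(xx*w).sum()/w.sum(),(yy*w).sum()/w.sum()])
    C=ray(c,hubc,.072)
    m=((V<110)&(np.hypot(xx-352.5,yy-221.3)<38)).astype(np.uint8)
    cs=max(cv2.findContours(m,0,cv2.CHAIN_APPROX_NONE)[0],key=cv2.contourArea)
    hl=cv2.convexHull(cs)
    E=cv2.fitEllipse(np.array([ray(c,q[0],.07)[:2] for q in hl],np.float32))
    g=(H>40)&(H<90)&(S>60)&M; G=[(a,ray(c,u,.073)) for a,u in blobs(g)]
    return c,C,E,G,V,S
E
python3 - <<'E'
from h import *
c,C,E,G,V,S=measure(); print("hub",C,"ell",E,"green",G)
f=lambda x,y:((x+.5)/5.5-.5+290,(y+.5)/5.5-.5+165)
for C in (C,):
  for n,u,z in(("line",(237,410),.07),("post",(273,377),.1),("green",(547,330),.073),("orange",(266,498),.073)):
    X=ray(c,f(*u),z); d=(X-C)[:2]; print(n,X.round(4),np.hypot(*d),np.degrees(np.arctan2(d[1],d[0])))
# loose objects tops
for n,u,z in(("bottle_b",(478,219),.175),("bottle_a",(268,143),.175),("cart",(416,280),.072),("tape",(272,200),.065)): print(n,ray(c,u,z).round(3))
E
```

```text
hub [0.55218299 0.0966637  0.072     ] ell ((0.5518246293067932, 0.09647838771343231), (0.15104322135448456, 0.15455390512943268), 174.6302947998047) green [(np.int32(7), array([0.54318109, 0.01355414, 0.073     ])), (np.int32(6), array([0.54318231, 0.0007351 , 0.073     ]))]
line [0.5084 0.1458 0.07  ] 0.06586484200522008 131.701049204432
post [0.522  0.1299 0.1   ] 0.044878618685862424 132.3042928820738
green [0.5442 0.0068 0.073 ] 0.09026438352638158 -95.07930460893826
orange [0.4691 0.1329 0.073 ] 0.09061540840310815 156.4354491654601
bottle_b [ 0.551 -0.179  0.175]
bottle_a [0.726 0.294 0.175]
cart [ 0.409 -0.057  0.072]
tape [0.607 0.299 0.065]
```

drive_tool --commands '[[[0.528, -0.473, 0.04, 0, 0, 0, 180], [0.528, -0.473, 0.04, 0, 0, 0, 180], [0.528, -0.473, 0.04, 0, 0, 0, 180], [0.528, -0.473, 0.04, 0, 0, 0, 180], [0.528, -0.473, 0.04, 0, 0, 0, 180], [0.528, -0.473, 0.04, 0, 0, 0, 180], [0.528, -0.473, 0.04, 0, 0, 0, 180], [0.528, -0.473, 0.04, 0, 0, 0, 180], [0.528, -0.473, 0.04, 0, 0, 0, 180], [0.528, -0.473, 0.04, 0, 0, 0, 180]]]'

```text
time_s: 1.25
eef_pos: [0.3823, -0.1944, 0.3847]
eef_rot: [0.0, 0.976, 0.216, 0.0]
wrist_force: [0.1, 0.0, 0.1]
opening: 0.295
```

drive_tool --commands '[[[0.528, -0.473, 0.04, 0, 0, 0, 180], [0.528, -0.473, 0.04, 0, 0, 0, 180], [0.528, -0.473, 0.04, 0, 0, 0, 180], [0.528, -0.473, 0.04, 0, 0, 0, 180], [0.528, -0.473, 0.04, 0, 0, 0, 180], [0.528, -0.473, 0.04, 0, 0, 0, 180], [0.528, -0.473, 0.04, 0, 0, 0, 180], [0.528, -0.473, 0.04, 0, 0, 0, 180], [0.528, -0.473, 0.04, 0, 0, 0, 180], [0.528, -0.473, 0.04, 0, 0, 0, 180]]]'

```text
time_s: 2.25
eef_pos: [0.5222, 0.1314, 0.3646]
eef_rot: [0.0, 0.976, 0.216, 0.0]
wrist_force: [0.2, -0.3, -0.2]
opening: 0.294
```

drive_tool --commands '[[[0, 0, 0, 0, 0, 0.91, 180], [0, 0, 0, 0, 0, 0.91, 180], [0, 0, 0, 0, 0, 0.91, 180], [0, 0, 0, 0, 0, 0.91, 180], [0, 0, 0, 0, 0, 0.91, 180], [0, 0, 0, 0, 0, 0.91, 180], [0, 0, 0, 0, 0, 0.91, 180], [0, 0, 0, 0, 0, 0.91, 180], [0, 0, 0, 0, 0, 0.91, 180], [0, 0, 0, 0, 0, 0.91, 180]]]'

```text
time_s: 3.25
eef_pos: [0.5218, 0.1299, 0.3646]
eef_rot: [0.0, 0.913, -0.408, -0.0]
wrist_force: [-0.5, -0.8, 0.3]
opening: 0.294
```

drive_tool --commands '[[[0, 0, 0, 0, 0, 0, 180], [0, 0, 0, 0, 0, 0, 180]]]'

```text
time_s: 3.45
eef_pos: [0.5218, 0.1299, 0.3646]
eef_rot: [0.0, 0.915, -0.404, -0.0]
wrist_force: [-0.2, -0.8, -0.9]
opening: 0.292
```

drive_tool --commands '[[[0, 0, 0.37, 0, 0, 0, 180], [0, 0, 0.37, 0, 0, 0, 180], [0, 0, 0.37, 0, 0, 0, 180], [0, 0, 0.37, 0, 0, 0, 180], [0, 0, 0, 0, 0, 0, 180]]]'

```text
time_s: 3.95
eef_pos: [0.5206, 0.1298, 0.2881]
eef_rot: [0.001, 0.914, -0.405, -0.002]
wrist_force: [-0.3, -0.5, 0.7]
opening: 0.297
```

Run:
```python
from h import *
c=ctrl.camera("side");cv2.imwrite("pics/s2.png",cv2.resize(c["pixels"][130:250,255:405,::-1],None,fx=5,fy=5,interpolation=2))
print(ctrl.get_obs()["eef_pos"])
for X in([.522,.130,.1],[.522,.130,.117]):print(((proj(c,np.array(X))-[255,130])*5).round())
```

```text
[0.52130111 0.12986789 0.2896263 ]
[425. 331.]
[425. 309.]
```

View pics/s2.png

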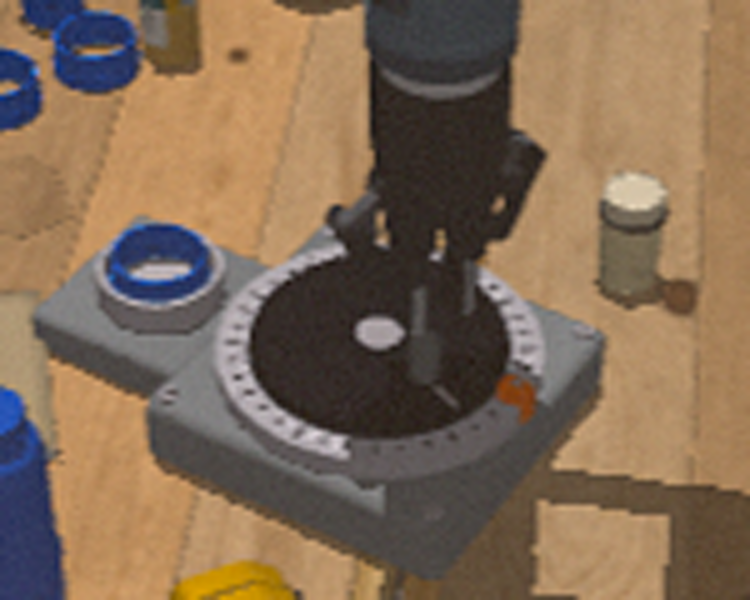

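The side crop shows the two fingertips (light pad edges at x≈420 and 468) hovering above the post at (425,345). Depth should tell me how well they are centred.

Run:
```python
from h import *
from scipy.spatial.transform import Rotation as Ro
c=ctrl.camera("side");o=ctrl.get_obs()
v,u=np.mgrid[165:215,325:360]; u=u.ravel();v=v.ravel();z=c["depth"][v,u]
P=np.linalg.solve(c["intrinsics"],np.array([u,v,np.ones_like(u)]))*z
X=(c["R"].T@(P-c["t"][:,None])).T
q=o["eef_rot"];T=Ro.from_quat([*q[1:],q[0]]).inv().apply(X-o["eef_pos"])*1e3
for nm,lo,hi in(("tips",150,176),("post",182,193)):
    k=(T[:,2]>lo)&(T[:,2]<hi)&(abs(T[:,0])<40)&(abs(T[:,1])<40)&(z>0)
    print(nm)
    for a in np.hstack([T[k],u[k,None],v[k,None]]).round(0).astype(int): print(*a,end=" | ")
```

```text
tips
8 15 151 343 182 | 8 15 155 343 183 | 4 16 152 344 183 | -6 29 151 350 183 | 5 13 155 343 184 | 2 14 154 344 184 | 0 16 154 345 184 | -10 26 151 350 184 | 6 14 160 343 185 | 2 14 158 344 185 | -4 13 153 345 185 | -4 17 155 346 185 | -9 16 150 347 185 | -10 19 152 348 185 | -10 26 155 350 185 | 9 16 167 343 186 | 0 13 159 344 186 | -6 12 155 345 186 | -7 14 154 346 186 | -11 15 152 347 186 | -14 16 151 348 186 | -11 22 156 349 186 | -7 29 162 350 186 | 4 13 165 343 187 | 3 15 166 344 187 | -1 16 163 345 187 | -3 18 163 346 187 | -12 14 155 347 187 | -13 17 156 348 187 | -13 20 157 349 187 | -11 26 162 350 187 | 2 -23 150 333 188 | 7 15 172 343 188 | 2 15 168 344 188 | -1 16 168 345 188 | -7 15 162 346 188 | -11 15 160 347 188 | -11 19 161 348 188 | -14 20 160 349 188 | 2 -24 153 333 189 | 0 -22 153 334 189 | -7 -16 151 337 189 | -9 -8 153 340 189 | 6 14 175 343 189 | 2 15 173 344 189 | -1 16 171 345 189 | -8 14 165 346 189 | -12 15 162 347 189 | -13 17 163 348 189 | -13 21 165 349 189 | -1 -26 154 333 190 | -4 -25 153 334 190 | -7 -24 151 335 190 | -5 -18 155 336 190 | -11 -20 15
[... 409 characters left out ...]
-1 -26 162 333 192 | 1 -21 166 334 192 | -8 -24 157 335 192 | -10 -22 157 336 192 | -8 -17 161 337 192 | -15 -19 155 338 192 | -15 -15 157 339 192 | -13 -11 160 340 192 | -13 15 173 347 192 | -2 -23 166 334 193 | -5 -22 164 335 193 | -10 -22 161 336 193 | -11 -19 161 337 193 | -12 -16 162 338 193 | -12 -13 164 339 193 | -8 -24 165 335 194 | -7 -20 167 336 194 | -8 -17 168 337 194 | -13 -18 164 338 194 | -15 -15 165 339 194 | -9 -21 170 336 195 | -6 -15 175 337 195 | -13 -17 168 338 195 | -15 -15 168 339 195 | -15 -18 170 338 196 | post
2 -2 191 339 196 | -1 3 191 341 196 | 0 -7 191 338 197 | -2 -8 192 338 198 | -4 -6 192 339 198 | -8 -9 191 339 199 | -10 -7 190 340 199 | -12 -2 192 342 199 |
```

drive_tool --commands '[[[0, -0.02, 0, 0, 0, 0, 165], [0, 0, 0.1, 0, 0, 0, 165], [0, 0, 0.15, 0, 0, 0, 165], [0, 0, 0.15, 0, 0, 0, 165], [0, 0, 0.15, 0, 0, 0, 165], [0, 0, 0.15, 0, 0, 0, 165], [0, 0, 0.1, 0, 0, 0, 165], [0, 0, 0, 0, 0, 0, 165]]]'

```text
time_s: 4.85
eef_pos: [0.5222, 0.1305, 0.2496]
eef_rot: [0.0, 0.914, -0.406, -0.001]
wrist_force: [0.5, 0.6, -0.3]
opening: 0.35
```

drive_tool --commands '[[[0, 0, 0.04, 0, 0, 0, 165], [0, 0, 0.03, 0, 0, 0, 165], [0, 0, 0, 0, 0, 0, 165]]]'

```text
time_s: 5.15
eef_pos: [0.5226, 0.1306, 0.2472]
eef_rot: [-0.0, 0.914, -0.406, 0.0]
wrist_force: [-0.0, 0.7, 0.4]
opening: 0.351
```

drive_tool --commands '[[[0, 0, 0.02, 0, 0, 0, 165], [0, 0, 0, 0, 0, 0, 165]]]'

```text
time_s: 5.35
eef_pos: [0.5226, 0.1306, 0.2463]
eef_rot: [-0.0, 0.914, -0.406, 0.0]
wrist_force: [-0.1, -1.1, 0.9]
opening: 0.355
```

drive_tool --commands '[[[0, 0, 0.02, 0, 0, 0, 165], [0, 0, 0, 0, 0, 0, 165]]]'

```text
time_s: 5.55
eef_pos: [0.5226, 0.1306, 0.2451]
eef_rot: [0.0, 0.914, -0.406, -0.0]
wrist_force: [-0.0, 0.9, -0.0]
opening: 0.353
```

drive_tool --commands '[[[0, 0, 0.02, 0, 0, 0, 165], [0, 0, 0, 0, 0, 0, 165]]]'

```text
time_s: 5.75
eef_pos: [0.5225, 0.1306, 0.244]
eef_rot: [0.0, 0.914, -0.406, -0.0]
wrist_force: [-0.2, 1.4, 0.4]
opening: 0.356
```

drive_tool --commands '[[[0, 0, 0.02, 0, 0, 0, 165], [0, 0, 0, 0, 0, 0, 165]]]'

```text
time_s: 5.95
eef_pos: [0.5226, 0.1306, 0.2431]
eef_rot: [0.0, 0.914, -0.406, -0.0]
wrist_force: [-0.9, -0.1, -0.5]
opening: 0.354
```

drive_tool --commands '[[[0, 0, 0.01, 0, 0, 0, 165], [0, 0, 0, 0, 0, 0, 165]]]'

```text
time_s: 6.15
eef_pos: [0.5226, 0.1306, 0.243]
eef_rot: [0.0, 0.914, -0.406, -0.0]
wrist_force: [-2.4, -0.4, 4.1]
opening: 0.352
```

drive_tool --commands '[[[0, 0, 0.01, 0, 0, 0, 165], [0, 0, 0, 0, 0, 0, 165]]]'

```text
time_s: 6.35
eef_pos: [0.5226, 0.1307, 0.2428]
eef_rot: [-0.0, 0.914, -0.406, -0.0]
wrist_force: [-2.7, 0.5, 8.1]
opening: 0.352
```

drive_tool --commands '[[[0, 0, 0.01, 0, 0, 0, 165], [0, 0, 0, 0, 0, 0, 165]]]'

```text
time_s: 6.55
eef_pos: [0.5226, 0.1308, 0.2425]
eef_rot: [-0.0, 0.914, -0.406, -0.0]
wrist_force: [-3.6, 0.7, 9.7]
opening: 0.357
```

drive_tool --commands '[[[0, 0, 0.015, 0, 0, 0, 165], [0, 0, 0.01, 0, 0, 0, 165], [0, 0, 0, 0, 0, 0, 165], [0, 0, 0, 0, 0, 0, 165]]]'

```text
time_s: 6.95
eef_pos: [0.5227, 0.1308, 0.2417]
eef_rot: [-0.0, 0.914, -0.406, -0.0]
wrist_force: [-6.1, 1.5, 12.3]
opening: 0.354
```

drive_tool --commands '[[[0.0012, 0.0471, 0, 0, 0, -0.375, 165], [0.0012, 0.0471, 0, 0, 0, -0.375, 165], [0.0012, 0.0471, 0, 0, 0, -0.375, 165], [0.0012, 0.0471, 0, 0, 0, -0.375, 165], [0, 0, 0, 0, 0, 0, 165]]]'

```text
time_s: 7.45
eef_pos: [0.5164, 0.1237, 0.2418]
eef_rot: [-0.0, 0.952, -0.307, 0.0]
wrist_force: [-4.8, 1.4, 12.9]
opening: 0.355
```

```bash
cat >> h.py <<'E'
def st():
    o=ctrl.get_obs();q=o["eef_rot"];C=np.array([.552,.0966]);d=o["eef_pos"][:2]-C
    th=np.arctan2(d[1],d[0]);F=o["wrist_force"]
    er=d/np.hypot(*d);et=np.array([-er[1],er[0]])
    print("theta",np.degrees(th)%360,"r",np.hypot(*d),"z",o["eef_pos"][2],"phi",np.degrees(2*np.arctan2(q[2],q[1])),"Fr,Ft,Fz",F[:2]@er,F[:2]@et,F[2],"t",o["time_s"])
E
python3 - <<'E'
from h import *
st();c=ctrl.camera("side");cv2.imwrite("pics/s3.png",cv2.resize(c["pixels"][130:250,255:405,::-1],None,fx=5,fy=5,interpolation=2))
E
```

```text
theta 142.6621694270507 r 0.044724083866671316 z 0.24176238131489317 phi -35.80976863192148 Fr,Ft,Fz 4.609020705186096 1.8144205897630112 12.901023059150134 t 7.45
```

View pics/s3.png

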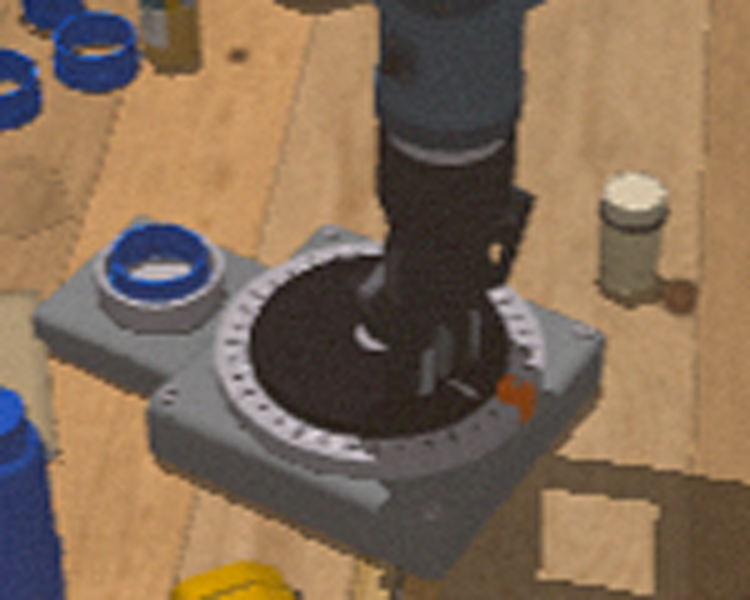

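The white line has moved from (445,397) to (462,387), so the dial turns with the fingertips. I'll carry on round.

drive_tool --commands '[[[0.0012, 0.0471, 0, 0, 0, -0.375, 165], [0.0012, 0.0471, 0, 0, 0, -0.375, 165], [0.0012, 0.0471, 0, 0, 0, -0.375, 165], [0.0012, 0.0471, 0, 0, 0, -0.375, 165], [0.0012, 0.0471, 0, 0, 0, -0.375, 165], [0.0012, 0.0471, 0, 0, 0, -0.375, 165], [0.0012, 0.0471, 0, 0, 0, -0.375, 165], [0.0012, 0.0471, 0, 0, 0, -0.375, 165]]]'

```text
time_s: 8.3
eef_pos: [0.509, 0.1065, 0.2418]
eef_rot: [-0.0, 0.995, -0.102, 0.0]
wrist_force: [-5.3, 0.5, 11.8]
opening: 0.358
```

```bash
python3 -c "
from h import *
st()"
```

```text
theta 167.03928641993332 r 0.044132630904570036 z 0.24177302890032798 phi -11.760158261213691 Fr,Ft,Fz 5.251233898321685 0.7295661629432568 11.838023365227121 t 8.3
```

drive_tool --commands '[[[0.0, 0.0471, 0.006, 0, 0, -0.375, 165], [0.0, 0.0471, 0, 0, 0, -0.375, 165], [0.0, 0.0471, 0, 0, 0, -0.375, 165], [0.0, 0.0471, 0, 0, 0, -0.375, 165], [0.0, 0.0471, 0, 0, 0, -0.375, 165], [0.0, 0.0471, 0, 0, 0, -0.375, 165], [0.0012, 0.0471, 0, 0, 0, -0.375, 165], [0.0012, 0.0471, 0, 0, 0, -0.375, 165], [0.0012, 0.0471, 0, 0, 0, -0.375, 165], [0.0012, 0.0471, 0, 0, 0, -0.375, 165]]]'

```text
time_s: 9.3
eef_pos: [0.5102, 0.083, 0.2416]
eef_rot: [0.0, 0.987, 0.159, 0.001]
wrist_force: [-4.5, -0.5, 12.1]
opening: 0.349
```

```bash
python3 -c "
from h import *
st()"
```

```text
theta 197.99457398530703 r 0.04396137349477968 z 0.24164287976555002 phi 18.24358787158827 Fr,Ft,Fz 4.4151181020722055 -0.8850760518171223 12.061851973316347 t 9.3
```

drive_tool --commands '[[[0.0, 0.0471, 0.004, 0, 0, -0.375, 165], [0.0, 0.0471, 0, 0, 0, -0.375, 165], [0.0, 0.0471, 0, 0, 0, -0.375, 165], [0.0, 0.0471, 0, 0, 0, -0.375, 165], [0.0, 0.0471, 0, 0, 0, -0.375, 165], [0.0, 0.0471, 0, 0, 0, -0.375, 165], [0.0012, 0.0471, 0, 0, 0, -0.375, 165], [0.0012, 0.0471, 0, 0, 0, -0.375, 165], [0.0012, 0.0471, 0, 0, 0, -0.375, 165], [0.0012, 0.0471, 0, 0, 0, -0.375, 165]]]'

```text
time_s: 10.3
eef_pos: [0.523, 0.0633, 0.2417]
eef_rot: [0.001, 0.913, 0.409, 0.001]
wrist_force: [-1.5, -0.6, 11.7]
opening: 0.355
```

```bash
python3 -c "
from h import *
st()"
```

```text
theta 228.9377958005788 r 0.04417485529341493 z 0.24167146783136687 phi 48.2430660723014 Fr,Ft,Fz 1.4642753581643981 -0.7788452509211653 11.675851595045563 t 10.3
```

drive_tool --commands '[[[0.0, 0.0471, 0.008, 0, 0, -0.375, 165], [0.0, 0.0471, 0, 0, 0, -0.375, 165], [0.0, 0.0471, 0, 0, 0, -0.375, 165], [0.0012, 0.0471, 0, 0, 0, -0.375, 165], [0.0012, 0.0471, 0, 0, 0, -0.375, 165], [0.0012, 0.0471, 0, 0, 0, -0.375, 165], [0.0012, 0.0471, 0, 0, 0, -0.375, 165], [0.0012, 0.0471, 0, 0, 0, -0.375, 165], [0, 0, 0, 0, 0, 0, 165]]]'

```text
time_s: 11.2
eef_pos: [0.5395, 0.0537, 0.2416]
eef_rot: [0.002, 0.808, 0.589, 0.001]
wrist_force: [-2.6, -1.6, 13.2]
opening: 0.355
```

Run:
```python
from h import *
st();a=ctrl.camera("side")["pixels"][130:250,270:390,::-1];b=ctrl.camera("top")["pixels"][165:285,290:410,::-1]
cv2.imwrite("pics/s4.png",cv2.resize(np.hstack([a,b]),None,fx=3.33,fy=3.33,interpolation=2))
```

```text
theta 253.78283360437473 r 0.04465981155250882 z 0.24161243555762962 phi 72.20210882269203 Fr,Ft,Fz 2.2301488920694914 -2.021769759902219 13.150514484362523 t 11.2
```

View pics/s4.png

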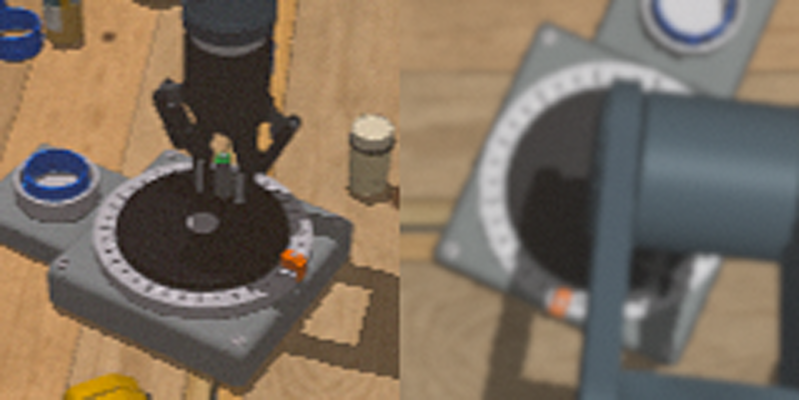

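The side half shows the post between the fingertips just short of the green clip (222,157), hiding the white line. In the top half the wrist covers the dial. I'll advance 9°, lift straight off and look from above.

drive_tool --commands '[[[0.0012, 0.0471, 0, 0, 0, -0.375, 165], [0.0012, 0.0471, 0, 0, 0, -0.375, 165], [0.0012, 0.0471, 0, 0, 0, -0.375, 165], [0, 0, 0, 0, 0, 0, 165], [0, 0, 0, 0, 0, 0, 165], [0, 0, -0.04, 0, 0, 0, 165], [0, 0, -0.04, 0, 0, 0, 165], [0, 0, -0.04, 0, 0, 0, 165], [0, 0, -0.1, 0, 0, 0, 165], [0, 0, 0, 0, 0, 0, 165]]]'

```text
time_s: 12.3
eef_pos: [0.5451, 0.0524, 0.251]
eef_rot: [0.0, 0.76, 0.65, 0.0]
wrist_force: [-0.1, -0.3, -1.0]
opening: 0.353
```

```bash
python3 -c "
from h import *
st()"
```

```text
theta 261.1224182431494 r 0.0447054167506954 z 0.25097884948574345 phi 81.11438270599773 Fr,Ft,Fz 0.35446230089300496 -0.044169098033826196 -0.9878934609111241 t 12.3
```

drive_tool --commands '[[[0, 0, -0.3, 0, 0, 0, 165], [0, 0, -0.4, 0, 0, 0, 165], [0, 0, -0.4, 0, 0, 0, 165], [0, 0, -0.4, 0, 0, 0, 165], [0, 0, -0.4, 0, 0, 0, 165], [0, 0, -0.4, 0, 0, 0, 165], [0, 0, 0, 0, 0, 0, 165]]]'

```text
time_s: 13.0
eef_pos: [0.5459, 0.0524, 0.3696]
eef_rot: [0.002, 0.76, 0.65, 0.002]
wrist_force: [-0.1, 0.1, 0.2]
opening: 0.352
```

drive_tool --commands '[[[-0.4, 0.6, 0, 0, 0, 0, 165], [-0.4, 0.6, 0, 0, 0, 0, 165], [-0.4, 0.6, 0, 0, 0, 0, 165], [-0.4, 0.6, 0, 0, 0, 0, 165], [-0.8, 0, 0, 0, 0, 0, 165], [-0.8, 0, 0, 0, 0, 0, 165], [-0.8, 0, 0, 0, 0, 0, 165], [-0.8, 0, 0, 0, 0, 0, 165], [-0.8, 0, 0, 0, 0, 0, 165], [0, 0, 0, 0, 0, 0, 165]]]'

```text
time_s: 14.0
eef_pos: [0.6189, -0.2477, 0.3646]
eef_rot: [0.0, 0.762, 0.648, -0.001]
wrist_force: [0.2, 0.4, 0.7]
opening: 0.353
```

Run:
```python
from h import *
st();a=ctrl.camera("top")["pixels"];print(ctrl.get_obs()["eef_pos"])
b=a[165:285,290:410,::-1]
cv2.imwrite("pics/t5.png",np.hstack([cv2.resize(b,(600,600),interpolation=2),cv2.resize(a[::2,::2,::-1],(200,600))]) if 0 else cv2.resize(b,(600,600),interpolation=2))
```

```text
theta 280.99352801775717 r 0.35068830526375355 z 0.3646399625433604 phi 80.80405841910836 Fr,Ft,Fz -0.3456848032421167 0.27782074290199477 0.7262515262760041 t 14.0
[ 0.61936117 -0.24528362  0.36460234]
```

View pics/t5.png

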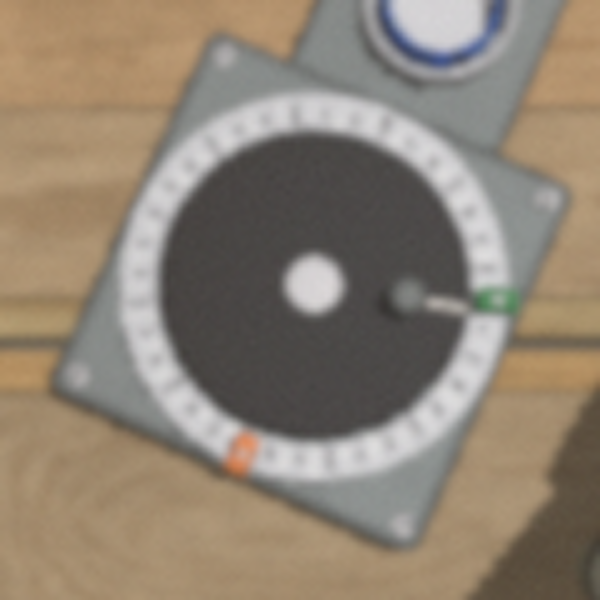

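The line (about 425–468, 301–308) points near the green clip (497,299), and slightly past or short of it. I'll measure the error.

Run:
```python
from h import *
c=ctrl.camera("top");fr=[ctrl.camera("top")["pixels"].astype(float) for _ in range(4)];p=np.mean(fr,0)
K=lambda D:np.degrees(np.arctan2(D[1],D[0]))%360
yy,xx=np.mgrid[:400,:640]
V=p.max(2);S=V-p.min(2)
# centre: hub weighted centroid; rim outer ellipse via green-free check
def cen(w): return np.array([(xx*w).sum(),(yy*w).sum()])/w.sum()
wh=np.clip(V-110,0,None)*(np.hypot(xx-352.3,yy-221.3)<9); Ch=ray(c,cen(wh),.0705)
m=((V<115)&(np.hypot(xx-352.5,yy-221.3)<40)).astype(np.uint8)
hl=cv2.convexHull(max(cv2.findContours(m,0,1)[0],key=cv2.contourArea))
Ce=np.array(cv2.fitEllipse(np.array([ray(c,q[0],.07)[:2] for q in hl],np.float32))[0])
gw=np.clip(p[...,1]-np.maximum(p[...,0],p[...,2])-8,0,None)*(np.hypot(xx-389,yy-225)<8)
G=ray(c,cen(gw),.073)
ow=np.clip(p[...,0]-p[...,2]-60,0,None)*(np.hypot(xx-338,yy-255.5)<8)
print("Ch",Ch,"Ce",Ce,"G",G)
for C in(Ch[:2],Ce):
    # white line pixels: r 58..74, near G direction
    pts=[];w=[]
    for v in range(212,240):
        for u in range(370,392):
            X=ray(c,(u,v),.07)[:2]-C
            if .059<np.hypot(*X)<.0735 and abs(K(X)-K(G[:2]-C))<10: pts.append(X);w.append(max(V[v,u]-95,0))
    L=np.average(pts,axis=0,weights=w)
    print("green",K(G[:2]-C),np.hypot(*(G[:2]-C)),"line",K(L),np.hypot(*L))
    X=ray(c,(290+(407.5/5)-.4,165+296/5-.4),.1)[:2]-C; print("post",K(X),np.hypot(*X))
    pt=np.array(pts);k=np.array(w)>20
    vx=cv2.fitLine(pt[k].astype(np.float32),cv2.DIST_L2,0,.01,.01).ravel();print("line dir",K(-vx[:2]),K(vx[:2]))
```

```text
Ch [0.55224079 0.09690817 0.0705    ] Ce [0.55178428 0.0966039 ] G [0.5439816  0.00642941 0.073     ]
green 264.78431597975816 0.09085494000476216 line 260.9063924828168 0.06604505525833537
post 259.96852742595854 0.04454414598797944
line dir 252.9888 72.98879
green 265.0545921132258 0.09051143333958869 line 261.43504676877114 0.06631064857727581
post 260.4829362211582 0.04416678425800565
line dir 252.98668 72.98667
```

The line is at about 261.2° and the clip at 264.9°, so it is 3.8° short. I'll go back, press and turn 3.8° more.

drive_tool --commands '[[[0.8, 0, 0, 0, 0, 0, 165], [0.8, 0, 0, 0, 0, 0, 165], [0.8, 0, 0, 0, 0, 0, 165], [0.8, 0, 0, 0, 0, 0, 165], [0.8, 0, 0, 0, 0, 0, 165], [0.4, -0.6, 0, 0, 0, 0, 165], [0.4, -0.6, 0, 0, 0, 0, 165], [0.4, -0.6, 0, 0, 0, 0, 165], [0.4, -0.6, 0, 0, 0, 0, 165], [0, 0, 0, 0, 0, 0, 165]]]'

```text
time_s: 15.3
eef_pos: [0.542, 0.0564, 0.3653]
eef_rot: [-0.001, 0.758, 0.652, -0.0]
wrist_force: [0.7, -0.2, -0.5]
opening: 0.351
```

drive_tool --commands '[[[0, 0, 0.3, 0, 0, 0, 165], [0, 0, 0.3, 0, 0, 0, 165], [0, 0, 0.3, 0, 0, 0, 165], [0, 0, 0.3, 0, 0, 0, 165], [0, 0, 0, 0, 0, 0, 165], [0, 0, 0, 0, 0, 0, 165]]]'

```text
time_s: 15.9
eef_pos: [0.545, 0.0521, 0.3046]
eef_rot: [-0.001, 0.76, 0.65, -0.001]
wrist_force: [0.8, 0.4, 0.1]
opening: 0.352
```

```bash
python3 -c "
from h import *
st();print(ctrl.get_obs()['eef_pos'])"
```

```text
theta 261.08509015491364 r 0.04507852757212183 z 0.3045797249697427 phi 81.07479103853568 Fr,Ft,Fz -0.4747371322180362 0.7397743288408647 0.10256102165296727 t 15.9
[0.54501429 0.05206604 0.30457972]
```

drive_tool --commands '[[[0, 0, 0.2, 0, 0, 0, 165], [0, 0, 0.25, 0, 0, 0, 165], [0, 0, 0.25, 0, 0, 0, 165], [0, 0, 0.25, 0, 0, 0, 165], [0, 0, 0.2, 0, 0, 0, 165], [0, 0, 0.02, 0, 0, 0, 165], [0, 0, 0.02, 0, 0, 0, 165], [0, 0, 0, 0, 0, 0, 165], [0, 0, 0, 0, 0, 0, 165]]]'

```text
time_s: 16.8
eef_pos: [0.5453, 0.0524, 0.2466]
eef_rot: [0.0, 0.76, 0.65, 0.0]
wrist_force: [-0.2, -0.4, 0.1]
opening: 0.353
```

drive_tool --commands '[[[0, 0, 0.02, 0, 0, 0, 165], [0, 0, 0.02, 0, 0, 0, 165], [0, 0, 0, 0, 0, 0, 165], [0, 0, 0, 0, 0, 0, 165]]]'

```text
time_s: 17.2
eef_pos: [0.5449, 0.0524, 0.2441]
eef_rot: [-0.0, 0.76, 0.65, 0.0]
wrist_force: [-0.6, -0.2, 0.1]
opening: 0.356
```

drive_tool --commands '[[[0, 0, 0.02, 0, 0, 0, 165], [0, 0, 0.02, 0, 0, 0, 165], [0, 0, 0.015, 0, 0, 0, 165], [0, 0, 0, 0, 0, 0, 165], [0, 0, 0, 0, 0, 0, 165]]]'

```text
time_s: 17.7
eef_pos: [0.5454, 0.0522, 0.2426]
eef_rot: [0.001, 0.76, 0.65, 0.0]
wrist_force: [-3.1, -2.2, 9.6]
opening: 0.352
```

drive_tool --commands '[[[0, 0, 0.015, 0, 0, 0, 165], [0, 0, 0.015, 0, 0, 0, 165], [0, 0, 0, 0, 0, 0, 165], [0, 0, 0, 0, 0, 0, 165]]]'

```text
time_s: 18.1
eef_pos: [0.5456, 0.052, 0.2415]
eef_rot: [0.001, 0.76, 0.65, 0.0]
wrist_force: [-3.4, -2.0, 12.3]
opening: 0.35
```

drive_tool --commands '[[[0, 0.0153, 0.004, 0, 0, -0.122, 165], [0, 0.0153, 0, 0, 0, -0.122, 165], [0, 0.0153, 0, 0, 0, -0.122, 165], [0, 0.0153, 0, 0, 0, -0.122, 165], [0, 0, 0, 0, 0, 0, 165], [0, 0, 0, 0, 0, 0, 165]]]'

```text
time_s: 18.7
eef_pos: [0.5488, 0.0515, 0.2415]
eef_rot: [0.001, 0.737, 0.676, 0.0]
wrist_force: [-3.4, -1.8, 13.5]
opening: 0.354
```

```bash
python3 -c "
from h import *
st()"
```

```text
theta 265.94855176364126 r 0.04517234943277792 z 0.2415075100167745 phi 85.04143126382642 Fr,Ft,Fz 2.0519563402743164 -3.2257310420074496 13.541470967608067 t 18.7
```

drive_tool --commands '[[[0, 0, -0.04, 0, 0, 0, 165], [0, 0, -0.04, 0, 0, 0, 165], [0, 0, -0.04, 0, 0, 0, 165], [0, 0, -0.3, 0, 0, 0, 165], [0, 0, -0.4, 0, 0, 0, 165], [0, 0, -0.4, 0, 0, 0, 165], [0, 0, -0.4, 0, 0, 0, 165], [0, 0, -0.4, 0, 0, 0, 165], [0, 0, -0.5, 0, 0, 0, 165], [0, 0, 0, 0, 0, 0, 165]]]'

```text
time_s: 19.7
eef_pos: [0.5491, 0.0521, 0.3702]
eef_rot: [0.003, 0.737, 0.676, 0.002]
wrist_force: [-0.1, 0.0, -0.2]
opening: 0.35
```

drive_tool --commands '[[[-0.4, 0.6, 0, 0, 0, 0, 165], [-0.4, 0.6, 0, 0, 0, 0, 165], [-0.4, 0.6, 0, 0, 0, 0, 165], [-0.4, 0.6, 0, 0, 0, 0, 165], [-0.8, 0, 0, 0, 0, 0, 165], [-0.8, 0, 0, 0, 0, 0, 165], [-0.8, 0, 0, 0, 0, 0, 165], [-0.8, 0, 0, 0, 0, 0, 165], [-0.8, 0, 0, 0, 0, 0, 165], [0, 0, 0, 0, 0, 0, 165]]]'

```text
time_s: 20.7
eef_pos: [0.642, -0.2424, 0.3648]
eef_rot: [0.0, 0.739, 0.674, -0.001]
wrist_force: [0.4, 0.5, -0.4]
opening: 0.351
```

```bash
cat > m.py <<'E'
from h import *
c=ctrl.camera("top");p=np.mean([ctrl.camera("top")["pixels"].astype(float) for _ in range(4)],0)
K=lambda D:np.degrees(np.arctan2(D[1],D[0]))%360
yy,xx=np.mgrid[:400,:640];V=p.max(2)
cen=lambda w:np.array([(xx*w).sum(),(yy*w).sum()])/w.sum()
wh=np.clip(V-110,0,None)*(np.hypot(xx-352.3,yy-221.3)<9)
gw=np.clip(p[...,1]-np.maximum(p[...,0],p[...,2])-8,0,None)*(np.hypot(xx-389,yy-225)<8)
G=ray(c,cen(gw),.073)[:2];C=(ray(c,cen(wh),.0705)[:2]+[.5518,.0966])/2
pts=[];w=[]
for v in range(205,245):
    for u in range(370,395):
        X=ray(c,(u,v),.07)[:2]-C
        if .059<np.hypot(*X)<.0735 and abs(K(X)-K(G-C))<12: pts.append(X);w.append(max(V[v,u]-95,0))
L=np.average(pts,axis=0,weights=w);print("green",K(G-C),"line",K(L))
cv2.imwrite("pics/t6.png",cv2.resize(p[165:285,290:410,::-1].astype(np.uint8),(600,600),interpolation=2))
E
python3 m.py
```

```text
green 264.86175382684667 line 266.0848206700346
```

View pics/t6.png

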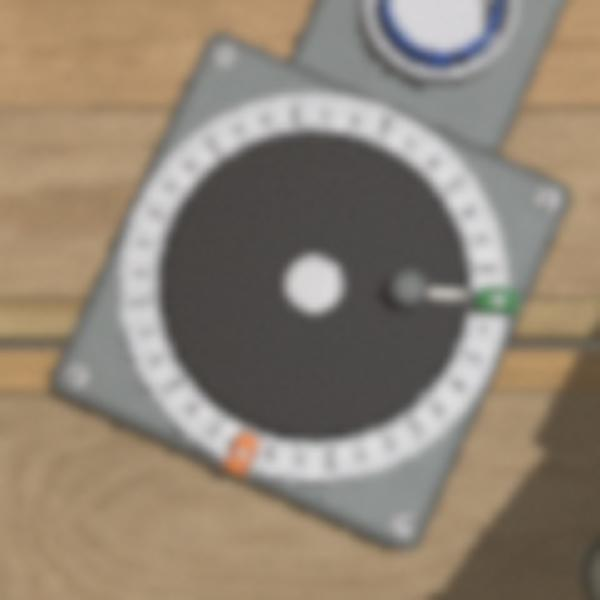

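The line (447,293) is now about 1.2° past the clip (497,300). There is plenty of time, so I'll turn it back a little.

drive_tool --commands '[[[0.8, 0, 0, 0, 0, 0, 165], [0.8, 0, 0, 0, 0, 0, 165], [0.8, 0, 0, 0, 0, 0, 165], [0.8, 0, 0, 0, 0, 0, 165], [0.8, 0, 0, 0, 0, 0, 165], [0.4, -0.6, 0, 0, 0, 0, 165], [0.4, -0.6, 0, 0, 0, 0, 165], [0.4, -0.6, 0, 0, 0, 0, 165], [0.4, -0.6, 0, 0, 0, 0, 165], [0, 0, 0, 0, 0, 0, 165]]]'

```text
time_s: 21.95
eef_pos: [0.5447, 0.056, 0.3652]
eef_rot: [-0.001, 0.735, 0.678, -0.001]
wrist_force: [-0.1, -0.4, -0.0]
opening: 0.352
```

drive_tool --commands '[[[0, 0, 0.3, 0, 0, 0, 165], [0, 0, 0.3, 0, 0, 0, 165], [0, 0, 0.3, 0, 0, 0, 165], [0, 0, 0.3, 0, 0, 0, 165], [0, 0, 0, 0, 0, 0, 165], [0, 0, 0, 0, 0, 0, 165]]]'

```text
time_s: 22.55
eef_pos: [0.5481, 0.0517, 0.3046]
eef_rot: [-0.001, 0.737, 0.675, -0.001]
wrist_force: [-0.6, -0.0, 0.7]
opening: 0.353
```

```bash
python3 -c "
from h import *
st();print(ctrl.get_obs()['eef_pos'])"
```

```text
theta 265.0063627416979 r 0.045074833709767774 z 0.3046145188515618 phi 84.98110936735986 Fr,Ft,Fz 0.09745839263371332 -0.6257598642359553 0.6815951592394296 t 22.55
[0.54807646 0.05169625 0.30461452]
```

drive_tool --commands '[[[0, 0, 0.2, 0, 0, 0, 165], [0, 0, 0.25, 0, 0, 0, 165], [0, 0, 0.25, 0, 0, 0, 165], [0, 0, 0.25, 0, 0, 0, 165], [0, 0, 0.2, 0, 0, 0, 165], [0, 0, 0.04, 0, 0, 0, 165], [0, 0, 0.04, 0, 0, 0, 165], [0, 0, 0, 0, 0, 0, 165], [0, 0, 0, 0, 0, 0, 165]]]'

```text
time_s: 23.45
eef_pos: [0.5483, 0.052, 0.2446]
eef_rot: [0.0, 0.737, 0.676, 0.0]
wrist_force: [-0.5, 0.6, -0.4]
opening: 0.353
```

drive_tool --commands '[[[0, 0, 0.02, 0, 0, 0, 165], [0, 0, 0.02, 0, 0, 0, 165], [0, 0, 0.015, 0, 0, 0, 165], [0, 0, 0, 0, 0, 0, 165], [0, 0, 0, 0, 0, 0, 165]]]'

```text
time_s: 23.95
eef_pos: [0.5485, 0.0519, 0.2427]
eef_rot: [0.001, 0.737, 0.676, 0.0]
wrist_force: [-1.7, -0.6, 8.2]
opening: 0.348
```

```bash
python3 -c "
from h import *
st()"
```

```text
theta 265.5198855799438 r 0.04487699152182881 z 0.24269226825616355 phi 85.03057088423454 Fr,Ft,Fz 0.7735329030001823 -1.6483914336922045 8.151836227332225 t 23.95
```

drive_tool --commands '[[[0, 0, 0.015, 0, 0, 0, 165], [0, 0, 0.015, 0, 0, 0, 165], [0, 0, 0, 0, 0, 0, 165], [0, 0, 0, 0, 0, 0, 165]]]'

```text
time_s: 24.35
eef_pos: [0.5488, 0.0516, 0.2418]
eef_rot: [0.001, 0.737, 0.676, 0.0]
wrist_force: [-2.9, -2.1, 11.7]
opening: 0.355
```

```bash
python3 -c "
from h import *
st()"
```

```text
theta 265.87429252553807 r 0.04508537714966895 z 0.2417990491694816 phi 85.04127363982417 Fr,Ft,Fz 2.2999591575167053 -2.7889145319866206 11.660703260711466 t 24.35
```

drive_tool --commands '[[[0, -0.012, 0.01, 0, 0, 0.09, 165], [0, -0.012, 0, 0, 0, 0.09, 165], [0, 0, 0, 0, 0, 0, 165], [0, 0, 0, 0, 0, 0, 165]]]'

```text
time_s: 24.75
eef_pos: [0.5479, 0.0517, 0.2416]
eef_rot: [0.002, 0.746, 0.666, 0.001]
wrist_force: [-2.2, -2.0, 12.5]
opening: 0.347
```

```bash
python3 -c "
from h import *
st()"
```

```text
theta 264.78420079800526 r 0.04510440691382473 z 0.24164612254246384 phi 83.59214830454994 Fr,Ft,Fz 2.2163721762902355 -2.033442407753224 12.511652410560098 t 24.75
```

Tool θ is now 264.8°, which matches the clip angle. I'll lift off and check.

drive_tool --commands '[[[0, 0, -0.04, 0, 0, 0, 165], [0, 0, -0.04, 0, 0, 0, 165], [0, 0, -0.04, 0, 0, 0, 165], [0, 0, -0.3, 0, 0, 0, 165], [0, 0, -0.4, 0, 0, 0, 165], [0, 0, -0.4, 0, 0, 0, 165], [0, 0, -0.4, 0, 0, 0, 165], [0, 0, -0.4, 0, 0, 0, 165], [0, 0, -0.5, 0, 0, 0, 165], [0, 0, 0, 0, 0, 0, 165]]]'

```text
time_s: 25.75
eef_pos: [0.5479, 0.0522, 0.37]
eef_rot: [0.003, 0.746, 0.666, 0.002]
wrist_force: [0.2, -0.4, 0.4]
opening: 0.354
```

drive_tool --commands '[[[-0.4, 0.6, 0, 0, 0, 0, 165], [-0.4, 0.6, 0, 0, 0, 0, 165], [-0.4, 0.6, 0, 0, 0, 0, 165], [-0.4, 0.6, 0, 0, 0, 0, 165], [-0.8, 0, 0, 0, 0, 0, 165], [-0.8, 0, 0, 0, 0, 0, 165], [-0.8, 0, 0, 0, 0, 0, 165], [-0.8, 0, 0, 0, 0, 0, 165], [-0.8, 0, 0, 0, 0, 0, 165], [0, 0, 0, 0, 0, 0, 165]]]'

```text
time_s: 26.75
eef_pos: [0.6335, -0.2445, 0.3646]
eef_rot: [0.0, 0.747, 0.664, -0.001]
wrist_force: [0.6, 0.7, 0.9]
opening: 0.355
```

```bash
python3 m.py
python3 - <<'E'
from h import *
a=ctrl.camera("side")["pixels"][100:280,200:420,::-1];b=cv2.imread("pics/t6.png")
cv2.imwrite("pics/f7.png",np.hstack([cv2.resize(a,(489,400),interpolation=2),cv2.resize(b[200:400,330:530],(300,300)).repeat(1,0) if 0 else cv2.copyMakeBorder(cv2.resize(b[200:400,280:530],(310,248)),0,152,0,0,0)]))
E
```

```text
green 264.8455159482569 line 266.10120950155874
```

View pics/f7.png

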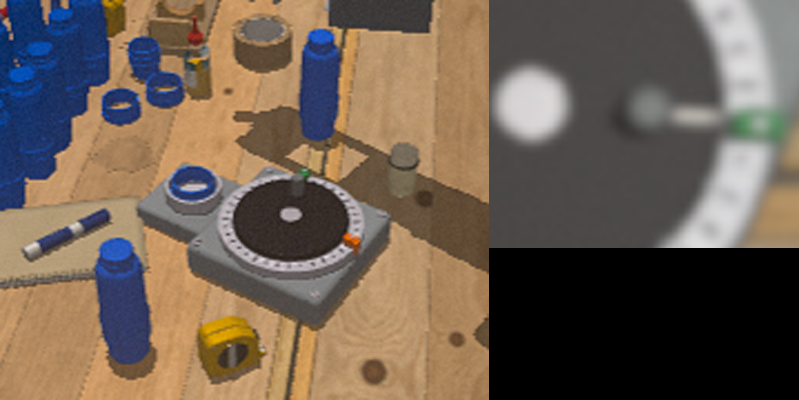

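The bottles, tape measure and cartridge all stand, and the line points almost at the clip. The last nudge doesn't show in the number, so I'll measure the line more carefully, column by column, along with the post.

```bash
cat > m2.py <<'E'
from h import *
c=ctrl.camera("top");p=np.mean([ctrl.camera("top")["pixels"].astype(float) for _ in range(6)],0)
K=lambda D:np.degrees(np.arctan2(D[1],D[0]))%360
V=p.max(2);v=np.arange(214,233)
C=np.array([.552,.0967])
for u in range(374,383):
    s=V[214:233,u];w=np.clip(s-np.median(s)-12,0,None)
    X=ray(c,(u,(v*w).sum()/w.sum()),.07)[:2]-C;print("line",u,round((v*w).sum()/w.sum(),2),np.hypot(*X).round(4),K(X).round(2),w.max().round())
for u in range(384,394):
    g=p[214:236,u];vv=np.arange(214,236);w=np.clip(g[:,1]-g[:,0]-15,0,None)
    if w.sum()<30: continue
    X=ray(c,(u,(vv*w).sum()/w.sum()),.073)[:2]-C;print("green",u,round((vv*w).sum()/w.sum(),2),np.hypot(*X).round(4),K(X).round(2),w.sum().round())
E
python3 m2.py
```

```text
line 374 222.18 0.0533 268.21 30.0
line 375 222.84 0.0558 266.61 45.0
line 376 223.09 0.0583 266.14 71.0
line 377 223.18 0.0608 266.11 84.0
line 378 223.25 0.0632 266.09 88.0
line 379 223.33 0.0657 266.07 87.0
line 380 223.37 0.0682 266.14 83.0
line 381 223.74 0.0707 265.52 66.0
line 382 226.96 0.0741 259.51 27.0
green 386 224.61 0.0828 264.56 94.0
green 387 224.55 0.0853 264.81 109.0
green 388 224.62 0.0877 264.85 62.0
green 390 224.73 0.0926 264.95 43.0
green 391 224.78 0.0951 265.01 95.0
green 392 224.81 0.0976 265.09 115.0
green 393 224.55 0.1 265.58 47.0
```

The line is at 266.1° and the clip at 264.9°, still 1.2° past. Pressing carries the dial about +1°, which cancelled the nudge. I'll repeat with −2.3°.

drive_tool --commands '[[[0.8, 0, 0, 0, 0, 0, 165], [0.8, 0, 0, 0, 0, 0, 165], [0.8, 0, 0, 0, 0, 0, 165], [0.8, 0, 0, 0, 0, 0, 165], [0.8, 0, 0, 0, 0, 0, 165], [0.4, -0.6, 0, 0, 0, 0, 165], [0.4, -0.6, 0, 0, 0, 0, 165], [0.4, -0.6, 0, 0, 0, 0, 165], [0.4, -0.6, 0, 0, 0, 0, 165], [0, 0.024, 0, 0, 0, -0.18, 165]]]'

```text
time_s: 28.4
eef_pos: [0.5451, 0.0548, 0.365]
eef_rot: [-0.001, 0.736, 0.677, -0.001]
wrist_force: [0.1, -0.6, 0.2]
opening: 0.353
```

drive_tool --commands '[[[0, 0, 0.3, 0, 0, 0, 165], [0, 0, 0.3, 0, 0, 0, 165], [0, 0, 0.3, 0, 0, 0, 165], [0, 0, 0.3, 0, 0, 0, 165], [0, 0, 0, 0, 0, 0, 165], [0, 0, 0, 0, 0, 0, 165]]]'

```text
time_s: 29.0
eef_pos: [0.548, 0.0517, 0.3044]
eef_rot: [-0.001, 0.737, 0.676, -0.001]
wrist_force: [0.0, -0.5, 0.6]
opening: 0.352
```

```bash
python3 -c "
from h import *
st()"
```

```text
theta 264.95735344038985 r 0.04502878099285839 z 0.3043967118068398 phi 84.98782413099683 Fr,Ft,Fz 0.495006520753378 0.06661832764396164 0.5632750513553667 t 29.0
```

drive_tool --commands '[[[0, 0, 0.2, 0, 0, 0, 165], [0, 0, 0.25, 0, 0, 0, 165], [0, 0, 0.25, 0, 0, 0, 165], [0, 0, 0.25, 0, 0, 0, 165], [0, 0, 0.2, 0, 0, 0, 165], [0, 0, 0.04, 0, 0, 0, 165], [0, 0, 0.04, 0, 0, 0, 165], [0, 0, 0, 0, 0, 0, 165], [0, 0, 0, 0, 0, 0, 165]]]'

```text
time_s: 29.9
eef_pos: [0.5483, 0.052, 0.2444]
eef_rot: [0.0, 0.737, 0.676, 0.0]
wrist_force: [1.6, 0.2, 0.3]
opening: 0.355
```

drive_tool --commands '[[[0, 0, 0.02, 0, 0, 0, 165], [0, 0, 0.02, 0, 0, 0, 165], [0, 0, 0.015, 0, 0, 0, 165], [0, 0, 0.015, 0, 0, 0, 165], [0, 0, 0.01, 0, 0, 0, 165], [0, 0, 0, 0, 0, 0, 165], [0, 0, 0, 0, 0, 0, 165]]]'

```text
time_s: 30.6
eef_pos: [0.5488, 0.0516, 0.2418]
eef_rot: [0.001, 0.737, 0.676, 0.0]
wrist_force: [-4.1, -1.8, 12.0]
opening: 0.353
```

```bash
python3 -c "
from h import *
st()"
```

```text
theta 265.90335463363 r 0.04510318122886568 z 0.24182306288081482 phi 85.03827011714431 Fr,Ft,Fz 2.1123811313145153 -3.910742669377232 12.029017308525622 t 30.6
```

drive_tool --commands '[[[0, -0.012, 0.008, 0, 0, 0.097, 165], [0, -0.012, 0, 0, 0, 0.097, 165], [0, -0.012, 0, 0, 0, 0.097, 165], [0, 0, 0, 0, 0, 0, 165], [0, 0, 0, 0, 0, 0, 165]]]'

```text
time_s: 31.1
eef_pos: [0.5473, 0.0517, 0.2417]
eef_rot: [0.002, 0.751, 0.661, 0.001]
wrist_force: [-1.8, -2.7, 12.4]
opening: 0.351
```

```bash
python3 -c "
from h import *
st()"
```

```text
theta 264.0284955661749 r 0.045129475018474856 z 0.2417402178989035 phi 82.70425086152852 Fr,Ft,Fz 2.8938745053998223 -1.5456652418021684 12.392130260215302 t 31.1
```

drive_tool --commands '[[[0, 0, -0.04, 0, 0, 0, 165], [0, 0, -0.04, 0, 0, 0, 165], [0, 0, -0.04, 0, 0, 0, 165], [0, 0, -0.3, 0, 0, 0, 165], [0, 0, -0.4, 0, 0, 0, 165], [0, 0, -0.4, 0, 0, 0, 165], [0, 0, -0.4, 0, 0, 0, 165], [0, 0, -0.4, 0, 0, 0, 165], [0, 0, -0.5, 0, 0, 0, 165], [0, 0, 0, 0, 0, 0, 165]]]'

```text
time_s: 32.1
eef_pos: [0.5473, 0.0522, 0.3701]
eef_rot: [0.003, 0.751, 0.661, 0.002]
wrist_force: [0.4, -0.4, 0.2]
opening: 0.354
```

drive_tool --commands '[[[-0.4, 0.6, 0, 0, 0, 0, 165], [-0.4, 0.6, 0, 0, 0, 0, 165], [-0.4, 0.6, 0, 0, 0, 0, 165], [-0.4, 0.6, 0, 0, 0, 0, 165], [-0.8, 0, 0, 0, 0, 0, 165], [-0.8, 0, 0, 0, 0, 0, 165], [-0.8, 0, 0, 0, 0, 0, 165], [-0.8, 0, 0, 0, 0, 0, 165], [-0.8, 0, 0, 0, 0, 0, 165], [0, 0, 0, 0, 0, 0, 165]]]'

```text
time_s: 33.1
eef_pos: [0.6283, -0.2458, 0.3647]
eef_rot: [0.0, 0.753, 0.659, -0.001]
wrist_force: [-0.1, 0.4, 0.1]
opening: 0.355
```

```bash
python3 m2.py
```

```text
line 374 222.5 0.0533 267.36 31.0
line 375 223.2 0.0558 265.7 43.0
line 376 223.35 0.0583 265.52 63.0
line 377 223.4 0.0608 265.59 69.0
line 378 223.48 0.0633 265.59 61.0
line 379 223.56 0.0658 265.58 58.0
line 380 223.71 0.0682 265.42 58.0
line 381 224.42 0.0708 264.16 54.0
line 382 227.45 0.0743 258.59 31.0
green 386 224.61 0.0828 264.56 94.0
green 387 224.55 0.0853 264.81 108.0
green 388 224.59 0.0877 264.89 62.0
green 390 224.71 0.0926 264.98 43.0
green 391 224.78 0.0951 265.02 93.0
green 392 224.82 0.0976 265.08 115.0
green 393 224.55 0.1 265.57 46.0
```

```bash
python3 -c "
from h import *
print(ctrl.hand_in())"
```

```text
the job is handed in; nothing more can be done
None
```

The dial is set to the green clip and locked, and I handed the job in at about 33 s of the 64 s allowed. I straddled the post with the fingertips and pressed the dial to about 12–13 N (about 1 mm down). Keeping it pressed, I swung it roughly 133° to the green clip, then lifted straight off.

I then re-pressed it three times for small corrections:
- **First:** it overshot the clip by about 1.2°.
- **Second:** it had no net effect, because pressing itself carried the dial about 1°.
- **Third:** it brought the line to its final position.

**Last checks:**
- **Alignment:** the top camera puts the line at about 265.5° and the green clip at about 264.9°. That leaves roughly 0.6°, or 0.7 mm at the mark, which is about the limit of what I could measure.
- **Force:** the highest vertical force I read while pressing was about 13.5 N.
- **Surroundings:** the bottles, cartridge and tape measure were all standing in the last side view. I took that view before the third correction and did not repeat it afterwards.
- **Robot:** the arm was clear of everything at hand-in, with no contact force at the wrist.

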